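# Seat the screened box's lid and hold a field probe in its guide bush

### The arm

A 6-joint arm with a two-finger parallel gripper is mounted at the origin on the work surface. World frame = base frame: x ahead of the robot, y to its left, z up, the work surface at z = 0. Lengths are in m, angles in rad, forces in N, time in s.
With the tool pointing down it reaches from about 0.35 to 0.925 m from the base axis. Payload 6.4 kg.
Tool frame: the origin (TCP) lies midway between the tips of the shut fingers; the grasp point (between the pads) lies 19 mm behind it; z points along the fingers, y is the line along which they close (so a half turn about z gives the same grasp; the last joint's range is limited). The gripper opens to 85 mm and grips with 20 to 120 N. Pads are 22 mm wide; open, the fingers measure 114 mm over their backs; the gripper's body (76 mm by 85 mm) begins 54 mm behind the grasp point. The pads swing forward as they close: fully open they stand 13 mm farther back than shut.
Start: joints at [1.026, 0.245, 1.558, -0, 1.339, -0.174], TCP at [0.236, 0.606, 0.231] pointing down, gripper open.
Joint ranges: [-3.13, 3.13], [-1.02, 2.26], [0.13, 2.54], [-0.95, 4.09], [0.21, 2.88], [-2.74, 2.74]. Speed limits (rad/s): [2.57, 2.57, 3.14, 3.14, 3.14, 3.14].

### API

Orientations are given as a unit quaternion [x, y, z, w].
In Python, from plant import manip gives the robot as it stands. The module is installed in compiled form; this text tells all that it offers.
- The arm moves only by the tool drive_tool, never from a script. Its argument "series" is text: rows parted by semicolons, each of 6 numbers parted by spaces: the shift along the tool's x, y, z in units of 50 mm (1.0 is 50 mm), then the turn, a rotation vector about the tool's x, y, z in rad. A call has 1 to 20 rows; each row shifts and turns the commanded pose from where the row before left it, along the tool's axes as they then stand; what a row does not reach is not made up. A row lasts 1/10 s, in which the tool goes at most 50 mm and 8.59 degrees, less where a joint would pass 70% of its speed; a pose out of reach is approached as far as the arm can. A call is refused whole if a number of a shift passes 1 or a number of a turn 0.15, either way. A call with a gripper value outside its range is refused whole. "claw" is the finger opening in mm, from 0 to 85.4, set as the call begins (left out, the last holds). The fingers move at their own pace and stop on an object; "grip_force" is the grip in N (left out, the last holds). Time passes only in rows, so rows that do not move let the fingers close. It gives the time, the measured TCP pose, the force, the opening and the grip force at its end, in the units of the state.
- manip.observe(): the state, without advancing time (a new reading comes with each control period).
- manip.grab_frame(name): name is "side" or "top" or "wrist"; returns a dict with "img" (480x640x3 uint8, red, green, blue), "intrinsics" (3x3 intrinsics, pixels), "D" ([k1, k2, p1, p2, k3] as OpenCV has them; the pictures are not rectified), "R" (3x3) and "t" (3): a world point X has camera coordinates R X + t. Camera axes: x right, y down, z forward; pixel columns grow to the right and rows downward; lengths in m; the calibration is good to about 2 mm. A picture is of the moment at which its call begins. There is no depth.
- manip.hand_in(): hands the job in; it is judged then, once.
Trained networks look in the newest picture that a camera, given by its name, has taken for a name from the list of things; names that differ only in an ending like _2 or _b are one class to them, and where a whole thing is asked for, a point or a joint stands for the part that bears it (a point fixed in the world has none). Each returns a list of dicts, best first, with "conf" (0 to 1); they miss things now and then, are a little off and sometimes report something else, mostly with a low value. They report only what shows in the picture. A call takes as long as a camera call. They do not tell look-alikes from the thing itself.
- manip.search_frame(camera, target): "bbox" ([left, top, right, bottom] in pixels, round what is visible of it).
The state is a dict: "time": time; "joints": joint angles; "joint_vel": joint speeds; "tau": joint torques, N m; "tool_pos": TCP position; "orientation": TCP orientation; "force": force on the tool from outside, world axes, zero at the start; "moment": the same for the moment, N m; "gripper_width": opening from 0.0 (shut) to 1.0 (fully open); "grasp_force": force on a finger pad.
Only numpy, scipy, OpenCV 4.12 (cv2) and the standard library are available. Lean on these libraries where they do the work, as an engineer would, in place of code of your own. Each camera call takes 0.05 s, during which the arm holds its last target. There are 200 camera calls.

### The job

First push the standing-proud lid of the screened test box down with the empty gripper until it is fully home all round. Then take the square-handled probe out of the stand and lower its rod upright into the guide bush on the lid, never letting the probe touch the box, lid or bore, until the underside of its handle is about 15 mm above the bush; finish while still gripping it there, motionless and with the rod centred in the bore to within 3 mm. Leave the round-handled probe and everything else on the bench where it is.

Things in the scene. Friction and masses are not known exactly. Their poses are not given: they have to be found in the camera images.
- screen_box: Fixed aluminium box, 100 (its x) by 140 (its y) by 80 mm high, walls 4 mm, open top covered by the lid. Origin at the centre of its underside on the bench, z up. It may stand left or right of the robot's centre line and be turned.
- lid (a joint): How far (m) the lid has been pushed down: 0 to 0.003 at the start (standing 9 to 6 mm proud of the rim), 0.009 fully home on the rim, where it stops hard. It slides straight down without tilting, wherever it is pressed, against about 8 N of steady friction and stays where it is left.
- press_pad (a point): Top centre of the grey plastic press pad on the lid, a disc 30 mm across standing 3 mm above the lid's flat top, at x 0, y -37 mm of the box. Moves down with the lid; 91 mm above the bench when home. The lid is a plate 104 by 144 by 8 mm, its top 88 mm above the bench when home.
- bore (a point): Centre of the mouth (top) of the guide bush on the lid, at x 0, y +30 mm of the box, z up the bore. Steel ring 32 mm outside, standing 12 mm above the lid's flat top; bore 20 mm across, 20 mm long, opening into the box, whose contents (below 20 mm) the probe cannot reach. Moves down with the lid; mouth 100 mm above the bench when home.
- stand: Fixed grey plastic probe stand, 60 (its x) by 170 (its y) by 95 mm high; its 12 mm top plate has two 14 mm holes at y -42 and +42 mm, each with a probe hanging in it by its handle. Origin at the centre of its underside, z up.
- probe: The probe to use, 50 to 100 g: black square handle 28 by 28 by 60 mm (sides along its x and y), a small brass stub on top, and under it a steel rod 8 mm thick, 80 mm long. Origin at the centre of the handle's underside, on the rod's axis, z up. It hangs upright in either hole of the stand, underside on the stand's top 95 mm above the bench, and lifts straight out.
- probe_tip (a point): Lower end of that probe's rod, 80 mm under the handle's underside.
- round_probe: The other probe, not to be used: fatter, shorter round black handle 36 mm across, 40 mm high, on a like rod, in the stand's other hole. Origin at the centre of the handle's underside.
- screwdriver: Bystander: screwdriver 170 mm long lying along its x. Origin under its middle.
- mug: Bystander: white mug 76 mm across, 90 mm high. Origin at the centre of its underside.
- solder_reel: Bystander: metal reel 52 mm across, 45 mm high, standing on its flange. Origin at the centre of its underside.
- parts_case: Bystander: flat white case 75 by 130 by 24 mm. Origin at the centre of its underside.
- multimeter: Bystander: yellow multimeter 170 by 85 by 45 mm lying on its back. Origin at the centre of its underside.
- flux_bottle: Bystander: white bottle 44 mm across, 100 mm high. Origin at the centre of its underside.
- pliers: Bystander: pliers 155 mm long lying flat, 14 mm thick. Origin under the pivot.
Not all that is in view belongs to the job. What is shaped like the probe but green is not meant. Leave any pink look-alike of the screen_box alone.

How it is judged:
On the way, in this order (a step that is already met when the one before it is completed fails the run):
1. the lid is pressed fully home while the probe is still in the stand (value of joint lid above 0.0075 m and height (world z) of probe_tip below 0.05 m), for 0.2 s.
2. the square-handled probe is gripped and lifted clear of the stand (height (world z) of probe_tip above 0.105 m and contact force between probe and the fingers above 0.5 N), for 0.1 s.
3. its rod has entered the bore from above (z of probe_tip in the frame of bore below -0.01 m and horizontal distance between probe_tip and bore below 0.006 m and contact force between probe and the fingers above 0.5 N), for 0.1 s.
At the end, for the whole second after the job is handed in: Lid within 1.5 mm of home; square-handled probe still and held by the gripper alone, not touching box or lid, rod top and tip within 3 mm of the bore axis, handle underside 8 to 22 mm above the bush; bystanders within 20 mm of their starts (value of joint lid above 0.0075 m and contact force between probe and the fingers above 0.5 N and horizontal distance between each of probe_tip, probe and bore below 0.003 m and z of probe in the frame of bore between 0.008 and 0.022 m and contact force between probe and screen_box below 0.1 N and linear speed of probe below 0.01 m/s and angular speed of probe below 0.1 rad/s and distance of each of round_probe, screwdriver, mug, solder_reel, parts_case, multimeter, flux_bottle, pliers from where it was at the start of the episode below 0.02 m); the arm keeps its last pose, push and grip.
It fails at once if the probe touches the box, its lid or the bore (more than 0.3 N) (contact force between probe and screen_box above 0.3 N).
It fails at once if a bystander is moved by more than 20 mm (distance of any of round_probe, screwdriver, mug, solder_reel, parts_case, multimeter, flux_bottle, pliers from where it was at the start of the episode above 0.02 m).
It also fails if it takes over 58 s, if anything falls off the work surface, if the arm or the gripper's body presses on something with over 40 N, if the wrist force passes 120 N, or if a joint passes its speed limit or range.

## Working session

There is one attempt and no reset: what is moved stays moved. The work goes in short steps, Python scripts to look and compute and a tool call to move; the robot and the scene stay as the last step left them, time stands still between calls to the robot, and variables do not carry over. Pictures are saved under pics/ and viewed, at most 12 in all, crops included, and the job is handed in when it is done.

Besides the shell and the picture viewer there is one more tool, called after "Request:" as name(argument=value, ...) on one line, values as JSON. drive_tool: Moves the arm, as the interface text tells. Its arguments: {"type":"object","properties":{"series":{"type":"string"},"claw":{"type":"number"},"grip_force":{"type":"number"}},"required":["series"]}

```bash
mkdir -p pics
python3 - <<'E'
from plant import manip
import cv2,pickle
fr={}
for c in("side","top"):
    f=manip.grab_frame(c);fr[c]=f
    cv2.imwrite(f"pics/{c}0.png",f["img"][:,:,::-1])
    for t in("screen_box","press_pad","bore","stand","probe","round_probe"):
        print(c,t,[( [round(float(x)) for x in d["bbox"]],round(float(d["conf"]),2)) for d in manip.search_frame(c,t)][:3])
    print(f["R"].round(3).tolist(),f["t"].round(3).tolist(),f["intrinsics"].tolist(),f["D"])
pickle.dump(fr,open("fr0.pkl","wb"))
print(manip.observe())
E
```

```text
side screen_box [([258, 211, 340, 293], 0.9), ([119, 219, 184, 299], 0.58)]
side press_pad [([262, 215, 334, 258], 0.85), ([118, 217, 174, 264], 0.55), ([300, 366, 396, 457], 0.48)]
side bore [([113, 218, 172, 261], 0.75), ([264, 214, 332, 255], 0.73)]
side stand [([340, 283, 448, 378], 0.9), ([231, 204, 275, 234], 0.49)]
side probe [([359, 264, 386, 334], 0.91), ([305, 281, 326, 354], 0.66)]
side round_probe [([406, 290, 431, 354], 0.7)]
[[0.839, -0.544, 0.005], [-0.277, -0.435, -0.857], [0.468, 0.717, -0.516]] [-0.396, 0.245, 0.695] [[452.1032868312043, 0.0, 320.205108373809], [0.0, 452.1032868312043, 246.6938599030348], [0.0, 0.0, 1.0]] [-0.00150041  0.          0.          0.          0.        ]
top screen_box [([261, 226, 330, 280], 0.73), ([197, 333, 272, 398], 0.59)]
top press_pad [([267, 228, 329, 275], 0.94)]
top bore [([264, 225, 331, 274], 0.97), ([196, 337, 266, 394], 0.91)]
top stand []
top probe [([395, 286, 410, 305], 0.68), ([404, 244, 421, 261], 0.46)]
top round_probe [([435, 235, 450, 250], 0.48)]
[[0.003, -1.0, 0.001], [-0.989, -0.004, -0.147], [0.147, -0.001, -0.
[... 212 characters left out ...]
 'joints': array([ 1.02586634e+00,  2.45056599e-01,  1.55774672e+00,  8.52888104e-06,
        1.33870548e+00, -1.74079065e-01]), 'joint_vel': array([ 5.09278253e-05,  1.20155014e-04,  3.09142259e-03,  9.75749665e-04,
       -3.27082087e-03,  5.03952935e-04]), 'tau': array([-8.48102409e-04, -4.29412186e+01, -3.26356423e+01, -1.52412331e-04,
        5.01675404e-04,  1.25031957e-05]), 'tool_pos': array([0.23556393, 0.60585092, 0.23134672]), 'orientation': array([1.84365684e-01, 9.82857717e-01, 4.07094500e-05, 1.08665546e-05]), 'force': array([-0.0938001 ,  0.09594202,  0.26268849]), 'moment': array([-0.00528088, -0.06928555, -0.00062597]), 'grasp_force': 0.0, 'gripper_width': 1.002530381539026}
```

View pics/side0.png

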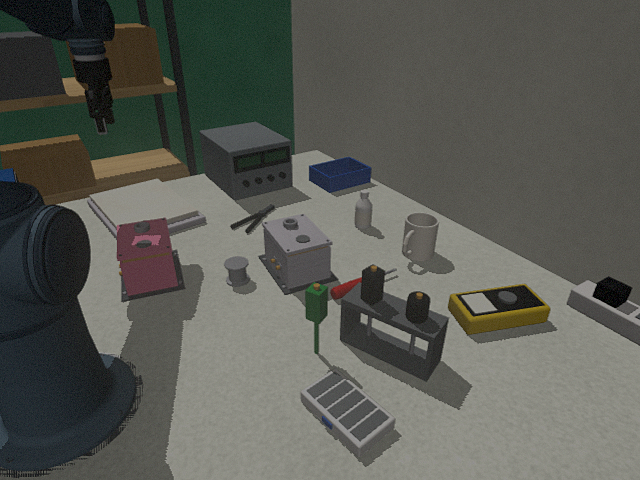

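View pics/top0.png

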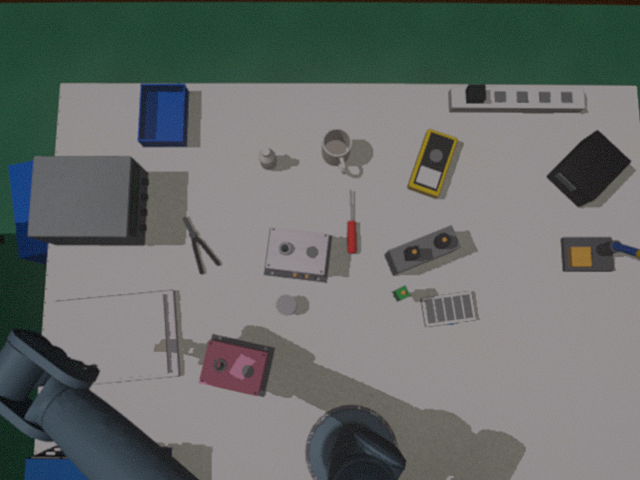

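The side view shows the box with its bush at (291,223) and pad at (302,239). The square probe is at (372,285) and the round one at (418,306). In the top view the bush is at (286,247), the pad at (312,252), the square probe at (413,252) and the round one at (443,240). The pink box and the green probe at (401,293) are look-alikes. Next I'll triangulate coarse positions.

```bash
cat > h.py <<'E'
import numpy as np,cv2,pickle
def ray(f,p):
    n=cv2.undistortPoints(np.array([[p]],float),f["intrinsics"],np.array(f["D"]))[0,0]
    R=np.array(f["R"]);t=np.array(f["t"]);return -R.T@t,R.T@np.array([n[0],n[1],1])
def tri(obs):
    A=np.zeros((3,3));b=np.zeros(3);L=[]
    for f,p in obs:
        c,d=ray(f,p);d=d/np.linalg.norm(d);M=np.eye(3)-np.outer(d,d);A+=M;b+=M@c;L.append((M,c))
    X=np.linalg.solve(A,b);return X,max(np.linalg.norm(M@(X-c)) for M,c in L)
def onz(f,p,z):
    c,d=ray(f,p);return c+d*(z-c[2])/d[2]
def proj(f,X):
    return cv2.projectPoints(np.array([X],float),cv2.Rodrigues(np.array(f["R"]))[0],np.array(f["t"]),f["intrinsics"],np.array(f["D"]))[0][0,0]
E
python3 - <<'E'
from h import *
fr=pickle.load(open("fr0.pkl","rb"))
for n,a,b in(("bush",(291,222),(286.5,247)),("pad",(302.5,239),(312.5,252)),("sq stub",(374,267),(414,253)),("rd stub",(419,293),(444,240)),("green",(317,285),(401,293))):
    print(n,tri([(fr["side"],a),(fr["top"],b)]),onz(fr["top"],b,.1 if n in("bush","pad") else .155))
T=cv2.resize(fr["top"]["img"][215:295,250:470],None,fx=3.6,fy=3.6,interpolation=cv2.INTER_CUBIC)
S=cv2.resize(fr["side"]["img"][200:320,250:450],None,fx=4,fy=4,interpolation=cv2.INTER_CUBIC)[:,:792]
S=S[:300]
cv2.imwrite("pics/c.png",np.vstack([T,S])[:600,:,::-1])
E
```

```text
bush (array([0.50269541, 0.1632209 , 0.10404114]), np.float64(0.0019159399587145869)) [0.50502006 0.16259402 0.1       ]
pad (array([0.49258746, 0.09934443, 0.0950788 ]), np.float64(0.0010751571881949076)) [0.49289967 0.0988683  0.1       ]
sq stub (array([ 0.48407347, -0.13911842,  0.16097091]), np.float64(0.0010125119874425052)) [ 0.48401143 -0.13962154  0.155     ]
rd stub (array([ 0.51703511, -0.21411844,  0.14246069]), np.float64(0.00015398399220978754)) [ 0.51519508 -0.21125576  0.155     ]
green (array([ 0.39199551, -0.10977311,  0.14278015]), np.float64(0.0012984827833116962)) [ 0.39009051 -0.10723566  0.155     ]
```

View pics/c.png

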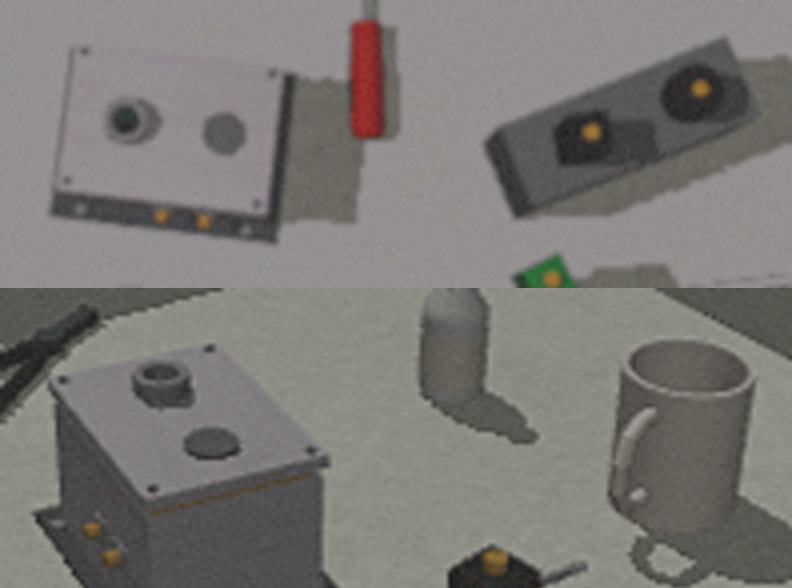

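The crop shows the bush mouth at top px (284.7,248) and the pad at (312.2,251.9). The square probe's handle is at top px (412,252). I'll shut the fingers and go above the pad.

Request:
drive_tool(series="-0.6 -0.54 0 0 0 0;-0.6 -0.54 0 0 0 0;-0.6 -0.54 0 0 0 0;-0.6 -0.54 0 0 0 0;-0.6 -0.54 0 0 0 0;-0.6 -0.54 0 0 0 0;-0.6 -0.54 0 0 0 0;-0.6 -0.54 0 0 0 0;-0.6 -0.54 0 0 0 0;-0.6 -0.54 0 0 0 0;-0.6 -0.54 0 0 0 0;-0.6 -0.54 0 0 0 0;-0.6 -0.54 0 0 0 0;-0.6 -0.54 0 0 0 0;0 0 0 0 0 0;0 0 0 0 0 0", claw=0, grip_force=40)

```text
time: 2.3
tool_pos: [0.4902, 0.1007, 0.2313]
orientation: [0.185, 0.983, 0.0, -0.0]
force: [-0.1, 1.0, 0.3]
gripper_width: 0.006
grasp_force: 0.0
```

Run:
```python
from h import *
from plant import manip
f=manip.grab_frame("wrist");pickle.dump(f,open("w1.pkl","wb"))
cv2.imwrite("pics/w1.png",f["img"][:,:,::-1])
for t in("screen_box","press_pad","bore"): print(t,[( [round(float(x)) for x in d["bbox"]],round(float(d["conf"]),2)) for d in manip.search_frame("wrist",t)][:3])
o=manip.observe();print(o["tool_pos"],o["orientation"],o["force"],f["intrinsics"][0],f["D"])
print(-f["R"].T@f["t"],f["R"])
print(proj(f,[.4925,.099,.097]),proj(f,[.504,.163,.106]))
```

```text
screen_box [([250, 90, 488, 294], 0.92)]
press_pad [([250, 102, 490, 293], 0.83), ([0, 308, 40, 368], 0.66)]
bore [([253, 106, 490, 295], 0.56)]
[0.48954155 0.10232494 0.23127239] [ 1.83496174e-01  9.83020421e-01  4.61860648e-05 -5.96980141e-05] [-0.52445788  0.27037343 -0.64669392] [419.4717593    0.         319.44894215] [-0.01230999  0.          0.          0.          0.        ]
[0.42982335 0.12434472 0.3748663 ] [[ 3.64173691e-01  9.31330835e-01 -6.30691740e-04]
 [ 8.99682814e-01 -3.51623324e-01  2.58711949e-01]
 [ 2.40724650e-01 -9.47835079e-02 -9.65954310e-01]]
[318.56292191 223.18030127] [416.14387231 207.72191082]
```

View pics/w1.png

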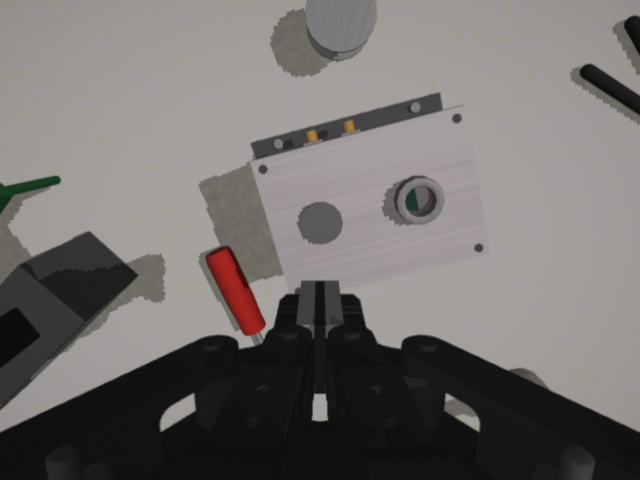

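The pad shows at (320,223) and the bush mouth at (420,200), which agrees with the triangulation. Now I'll descend and press.

Request:
drive_tool(series="-0.08 -0.03 0.5 0 0 0;0 0 0.7 0 0 0;0 0 0.7 0 0 0;0 0 0.4 0 0 0;0 0 0.2 0 0 0;0 0 0.06 0 0 0;0 0 0.06 0 0 0;0 0 0.06 0 0 0;0 0 0.06 0 0 0;0 0 0.04 0 0 0;0 0 0 0 0 0")

```text
time: 3.6
tool_pos: [0.4943, 0.0986, 0.0937]
orientation: [0.184, 0.983, 0.0, 0.001]
force: [-1.7, -0.3, 4.6]
gripper_width: 0.004
grasp_force: 2.1
```

Request:
drive_tool(series="0 0 0.04 0 0 0;0 0 0.03 0 0 0;0 0 0.03 0 0 0;0 0 0 0 0 0;0 0 0 0 0 0")

```text
time: 4.1
tool_pos: [0.4944, 0.0986, 0.0908]
orientation: [0.184, 0.983, 0.0, 0.001]
force: [-9.4, -0.1, 20.5]
gripper_width: -0.003
grasp_force: 10.7
```

Request:
drive_tool(series="0 0 0 0 0 0;0 0 0 0 0 0;0 0 -0.1 0 0 0;0 0 -0.3 0 0 0;0 0 -0.7 0 0 0;0 0 -0.8 0 0 0;0 0 -0.8 0 0 0;0 0 -0.5 0 0 0;0 0 0 0 0 0;0 0 0 0 0 0")

```text
time: 5.1
tool_pos: [0.4933, 0.0984, 0.2474]
orientation: [0.184, 0.983, 0.0, 0.0]
force: [0.4, 0.5, -0.2]
gripper_width: -0.003
grasp_force: 0.0
```

```bash
cat >> h.py <<'E'
def bush(f,X0,r=45):
    """sub-pixel mouth: fits ellipse to bright ring outline? caller views; here hough on crop"""
    u=proj(f,X0);x,y=np.round(u).astype(int);g=cv2.cvtColor(f["img"][y-r:y+r,x-r:x+r],cv2.COLOR_RGB2GRAY)
    g=cv2.resize(g,None,fx=4,fy=4,interpolation=cv2.INTER_CUBIC)
    return g,(x-r,y-r)
E
python3 - <<'E'
from h import *
from plant import manip
f=manip.grab_frame("wrist");pickle.dump(f,open("w2.pkl","wb"))
s=manip.grab_frame("side");pickle.dump(s,open("s2.pkl","wb"))
o=manip.observe();print(o["tool_pos"],o["orientation"],o["force"])
f1=pickle.load(open("w1.pkl","rb"))
print(tri([(f1,(320,223)),(pickle.load(open("fr0.pkl","rb"))["top"],(312.2,251.9))]),onz(f1,(320,223),.098),onz(f1,(420,200),.107))
X=[.504,.163,.1];g,o1=bush(f,X)
g2,o2=bush(s,[.504,.14,.09],50)
a=cv2.resize(g,(400,400));b=cv2.resize(g2,(400,400));print(o1,o2)
cv2.imwrite("pics/c2.png",np.hstack([a,b]))
E
```

```text
[0.49226258 0.09847792 0.24548306] [ 1.84378161e-01  9.82854238e-01 -2.38680918e-04 -1.47773201e-03] [-0.15589689  1.10315034 -0.50448479]
(array([0.49430922, 0.09949801, 0.09053561]), np.float64(0.00015051556629593223)) [0.49251237 0.10004602 0.098     ] [0.49977585 0.16676134 0.107     ]
(np.int64(366), np.int64(151)) (np.int64(248), np.int64(182))
```

View pics/c2.png

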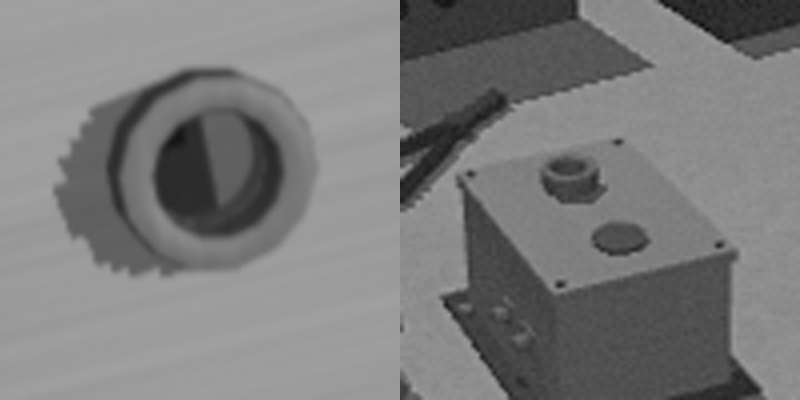

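The left crop (offset 366,151) shows the bore mouth centred at (415.3,189.6) in the wrist picture. The right crop shows the lid flush all round. Now I'll open the fingers and go above the probe.

Request:
drive_tool(series="-0.13 -0.4 0 0 0 0;-0.27 -0.75 0 0 0 0;-0.27 -0.75 0 0 0 0;0 0 0 0 0 0;0 0 0 0 0 0", claw=60)

```text
time: 5.7
tool_pos: [0.4893, -0.0026, 0.2457]
orientation: [0.185, 0.983, 0.0, -0.001]
force: [-0.6, -0.1, -0.3]
gripper_width: 0.707
grasp_force: 0.0
```

Run:
```python
from h import *
from plant import manip
L=lambda n:pickle.load(open(n,"rb"))
w1,w2=L("w1.pkl"),L("w2.pkl")
f=manip.grab_frame("wrist");pickle.dump(f,open("w3.pkl","wb"))
for t in("probe","round_probe","bore","stand"): print(t,[( [round(float(x)) for x in d["bbox"]],round(float(d["conf"]),2)) for d in manip.search_frame("wrist",t)][:3])
o=manip.observe();print(o["tool_pos"],o["orientation"])
s=L("s2.pkl");tp=L("fr0.pkl")["top"]
print("bore w2",onz(w2,(415.3,189.6),.1))
# side mouth crop (570,168)/4 -> px
ps=(248+(570-400)/4,182+168/4)
print("side",ps,onz(s,ps,.1),tri([(w2,(415.3,189.6)),(s,ps)]))
print("top (before press)",onz(tp,(284.7,248),.108))
print(proj(f,[.484,-.139,.155]),proj(f,[.501,.165,.1]))
cv2.imwrite("pics/w3.png",f["img"][:,:,::-1])
```

```text
probe [([52, 111, 170, 181], 0.89), ([79, 254, 172, 339], 0.56)]
round_probe [([24, 327, 102, 376], 0.65), ([364, 52, 615, 245], 0.6), ([426, 0, 484, 19], 0.26)]
bore [([391, 50, 618, 245], 0.71), ([78, 254, 171, 339], 0.71)]
stand [([16, 191, 239, 361], 0.68)]
[ 0.4898646  -0.00122491  0.24691555] [ 1.83546384e-01  9.83010996e-01  7.61931467e-05 -3.17536036e-04]
bore w2 [0.50066821 0.16724853 0.1       ]
side (290.5, 224.0) [0.49889494 0.16283603 0.1       ] (array([0.50144696, 0.16766863, 0.09705951]), np.float64(9.787449429000162e-05))
top (before press) [0.50140117 0.1665797  0.108     ]
[108.09673258 307.52992988] [556.20991691 144.03802648]
```

View pics/w3.png

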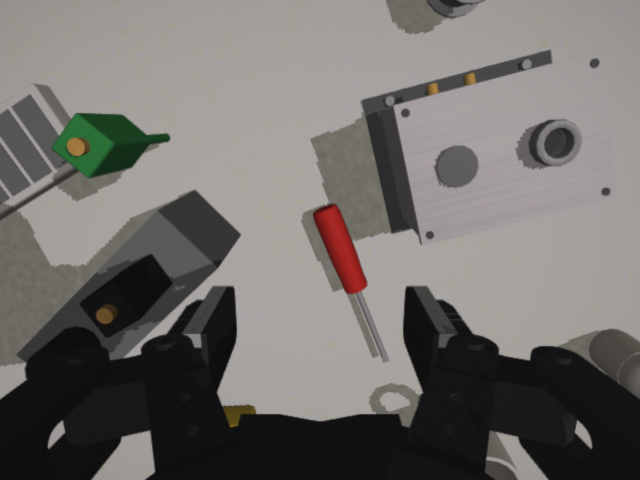

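The green look-alike is at (95,145), the square probe's stub at (106,314) and the bush mouth at (557,143). I'll move on and turn the fingers to close across the stand.

Request:
drive_tool(series="-0.36 -0.79 0 0 0 0;-0.36 -0.79 0 0 0 0;-0.36 -0.79 0 0 0 0;-0.36 -0.79 0 0 0 0;0 0 0 0 0 0.131;0 0 0 0 0 0.131;0 0 0 0 0 0.131;0 0 0 0 0 0.131;0 0 0 0 0 0.131;0 0 0 0 0 0.131;0 0 0 0 0 0;0 0 0 0 0 0")

```text
time: 7.15
tool_pos: [0.5, -0.175, 0.2472]
orientation: [0.545, 0.838, 0.0, -0.0]
force: [-0.1, 0.1, 0.1]
gripper_width: 0.706
grasp_force: 0.0
```

Run:
```python
from h import *
from plant import manip
f=manip.grab_frame("wrist");pickle.dump(f,open("w4.pkl","wb"))
for t in("probe","round_probe"): print(t,[( [round(float(x)) for x in d["bbox"]],round(float(d["conf"]),2)) for d in manip.search_frame("wrist",t)][:3])
o=manip.observe();print(o["tool_pos"],o["orientation"])
w3=pickle.load(open("w3.pkl","rb"))
print("bore w3",onz(w3,(557.5,142.5),.1))
print(proj(f,[.484,-.139,.155]))
i=f["img"].astype(float);i=np.clip(255*(i/255)**.5,0,255).astype(np.uint8)
cv2.imwrite("pics/w4.png",i[:,:,::-1])
```

```text
probe [([158, 27, 237, 92], 0.96), ([295, 135, 355, 199], 0.81)]
round_probe [([294, 249, 347, 316], 0.69), ([298, 136, 352, 200], 0.44)]
[ 0.49991916 -0.17531235  0.24725113] [ 5.45915457e-01  8.37840266e-01 -4.47435773e-06 -4.07982481e-05]
bore w3 [0.50031362 0.16605807 0.1       ]
[318.91779296 167.57234501]
```

View pics/w4.png

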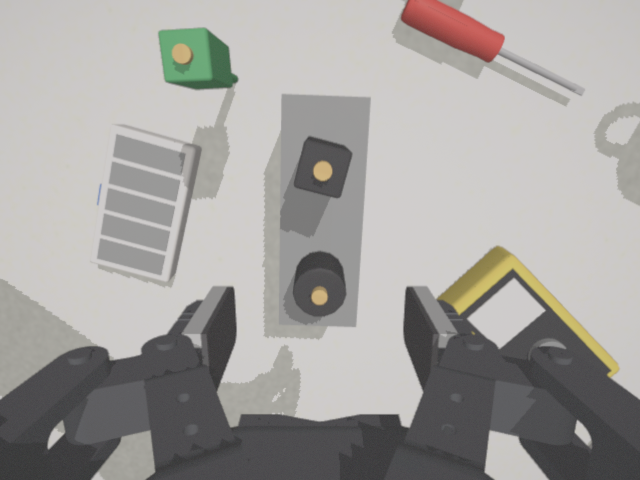

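The square handle is at (322,168), turned about 16° against the stand, with the round probe at (320,285) next to the tool. I'll look at an enlarged crop for the handle's corners.

Run:
```python
from h import *
f=pickle.load(open("w4.pkl","rb"))
i=f["img"].astype(float);i=np.clip(255*(i/255)**.4,0,255).astype(np.uint8)
cv2.imwrite("pics/c4.png",cv2.resize(i[128:208,280:366],None,fx=7,fy=7,interpolation=cv2.INTER_CUBIC)[:,:,::-1])
```

```text
(no output)
```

View pics/c4.png

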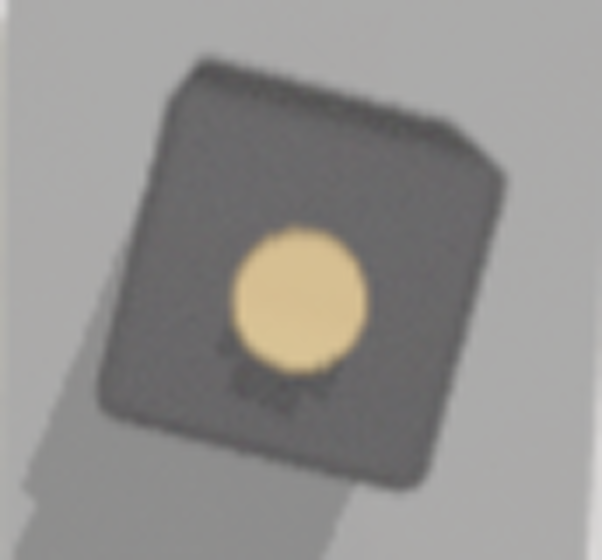

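The top face corners in the crop are (172,95), (507,178), (418,493) and (100,410), with the stub at (300,300).

Run:
```python
from h import *
from plant import manip
L=lambda n:pickle.load(open(n,"rb"))
f,w3,tp=L("w4.pkl"),L("w3.pkl"),L("fr0.pkl")["top"]
c=lambda x,y:(280+x/7,128+y/7)
P=np.array([onz(f,c(*q),.155) for q in((172,95),(507,178),(418,493),(100,410))])
print(P.mean(0),np.linalg.norm(np.roll(P,-1,0)-P,axis=1))
e=np.roll(P,-1,0)-P;print("edge deg mod 90",np.degrees(np.arctan2(e[:,1],e[:,0]))%90)
st=c(300,300)
print(tri([(f,st),(w3,(106,314))]),tri([(f,st),(tp,(414,252.5))]),onz(f,st,.16))
C=P.mean(0)
o=manip.observe();x,y,z,w=o["orientation"]
from scipy.spatial.transform import Rotation as Ro
R=Ro.from_quat(o["orientation"]).as_matrix();ty=np.degrees(np.arctan2(R[1,1],R[0,1]));print("ty deg",ty,R.round(3).tolist())
print("d tool",(R.T@(C-o["tool_pos"])/.05))
```

```text
[ 0.48658391 -0.13952911  0.155     ] [0.02722844 0.02615079 0.02664731 0.02563121]
edge deg mod 90 [10.26535091  9.00670334  9.16166269 10.29139396]
(array([ 0.48642248, -0.13938679,  0.15913409]), np.float64(0.00011754436442729827)) (array([ 0.48699095, -0.14125216,  0.14419394]), np.float64(0.0005003205837387877)) [ 0.4864876  -0.13926111  0.16      ]
ty deg 23.825510023507096 [[-0.404, 0.915, -0.0], [0.915, 0.404, 0.0], [0.0, -0.0, -1.0]]
d tool [0.76229479 0.0452141  1.84506871]
```

Request:
drive_tool(series="0 0 0 0 0 0.123;0 0 0 0 0 0.123;0.37 -0.07 0 0 0 0;0.38 -0.07 0 0 0 0;0 0 0 0 0 0;0 0 0.5 0 0 0;0 0 0.6 0 0 0;0 0 0.6 0 0 0;0 0 0.5 0 0 0;0 0 0.3 0 0 0;0 0 0.22 0 0 0;0 0 0 0 0 0;0 0 0 0 0 0")

```text
time: 8.6
tool_pos: [0.4871, -0.1398, 0.112]
orientation: [0.645, 0.764, 0.0, 0.001]
force: [-0.9, 0.6, 0.1]
gripper_width: 0.702
grasp_force: 0.0
```

Request:
drive_tool(series="0 0 0 0 0 0;0 0 0 0 0 0;0 0 0 0 0 0;0 0 0 0 0 0;0 0 0 0 0 0;0 0 0 0 0 0", claw=15, grip_force=40)

```text
time: 9.2
tool_pos: [0.4874, -0.1401, 0.1124]
orientation: [0.645, 0.764, 0.0, 0.001]
force: [-0.6, 0.7, 5.4]
gripper_width: 0.32
grasp_force: 40.1
```

The opening matches the handle, so the grasp is good. I'll lift straight up.

Request:
drive_tool(series="0 0 -0.1 0 0 0;0 0 -0.2 0 0 0;0 0 -0.3 0 0 0;0 0 -0.4 0 0 0;0 0 -0.4 0 0 0;0 0 -0.4 0 0 0;0 0 -0.4 0 0 0;0 0 -0.3 0 0 0;0 0 -0.1 0 0 0;0 0 0 0 0 0;0 0 0 0 0 0;0 0 0 0 0 0")

```text
time: 10.4
tool_pos: [0.4861, -0.1394, 0.24]
orientation: [0.645, 0.764, -0.0, -0.001]
force: [-0.9, -0.1, -0.7]
gripper_width: 0.32
grasp_force: 39.5
```

Request:
drive_tool(series="0.2 0.04 0 0 0 0;0.4 0.09 0 0 0 0;0.7 0.15 0 0 0 0;0.7 0.15 0 0 0 0;0.7 0.15 0 0 0 0;0.7 0.15 0 0 0 0;0.7 0.15 0 0 0 0;0.7 0.15 0 0 0 0;0.7 0.15 0 0 0 0;0.3 0.07 0 0 0 0;0.18 0.06 0 0 0 0;0 0 0 0 0 0;0 0 0 0 0 0;0 0 0 0 0 0")

```text
time: 11.8
tool_pos: [0.5013, 0.1652, 0.2412]
orientation: [0.646, 0.764, -0.0, -0.0]
force: [-0.2, -1.1, 0.7]
gripper_width: 0.325
grasp_force: 39.5
```

Run:
```python
from h import *
from plant import manip
p=[];L=[]
for c in("wrist","side","top"):
    f=manip.grab_frame(c);L.append(f);o=manip.observe();p.append(o["tool_pos"])
pickle.dump(L,open("w5.pkl","wb"));print(np.array(p),o["orientation"])
f,s,t=L
# expected spots
for n,X in(("tip",[.5005,.1668,.142]),("mouth",[.5005,.1668,.1])): print(n,proj(f,X),proj(s,X),proj(t,X))
g=lambda i:np.clip(255*(i/255.)**.6,0,255).astype(np.uint8)
a=cv2.resize(g(f["img"][150:350,240:440]),(400,400),interpolation=cv2.INTER_CUBIC)
b=cv2.resize(g(s["img"][150:250,240:340]),(400,400),interpolation=cv2.INTER_CUBIC)
cv2.imwrite("pics/c5.png",np.hstack([a,b])[:,:,::-1])
```

```text
[[0.50133272 0.16517118 0.24123559]
 [0.50134373 0.16520978 0.2412758 ]
 [0.50134117 0.16529402 0.24131464]] [ 6.45770950e-01  7.63531191e-01 -1.22521310e-05  2.87789371e-05]
tip [318.01411518 229.83725259] [289.66349976 205.89938544] [283.91538484 246.37179051]
mouth [318.25695989 214.54424914] [290.23967931 223.09826267] [284.76300263 248.8214382 ]
```

View pics/c5.png

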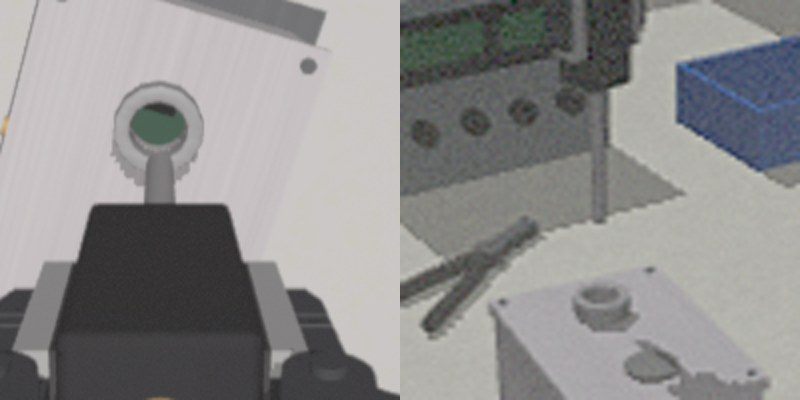

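The wrist crop shows the rod tip at (320,229) just in front of the mouth at (319.5,213), which is close to prediction. In the side view the rod at x=289.75 stands over the mouth at x=290.5. I'll lower to about 10 mm above the mouth, where parallax is small, and compare again.

Request:
drive_tool(series="0 0 0.15 0 0 0;0 0 0.25 0 0 0;0 0 0.2 0 0 0;0 0 0.08 0 0 0;0 0 0 0 0 0;0 0 0 0 0 0;0 0 0 0 0 0")

```text
time: 12.65
tool_pos: [0.5016, 0.1661, 0.2078]
orientation: [0.645, 0.764, 0.0, 0.0]
force: [0.8, -0.4, -1.5]
gripper_width: 0.323
grasp_force: 39.5
```

Run:
```python
from h import *
from plant import manip
L=[]
for c in("wrist","side"):
    f=manip.grab_frame(c);L.append(f);o=manip.observe();print(o["tool_pos"])
pickle.dump(L,open("w6.pkl","wb"))
f,s=L;z=o["tool_pos"][2]-.017-.08
for n,X in(("tip",[.5005,.1668,z]),("mouth",[.5005,.1668,.1])): print(n,proj(f,X),proj(s,X))
g=lambda i:np.clip(255*(i/255.)**.6,0,255).astype(np.uint8)
u=proj(f,[.5005,.1668,.1]).round().astype(int);v=proj(s,[.5005,.1668,.1]).round().astype(int)
a=cv2.resize(g(f["img"][u[1]-35:u[1]+35,u[0]-35:u[0]+35]),(400,400),interpolation=cv2.INTER_CUBIC)
b=cv2.resize(g(s["img"][v[1]-25:v[1]+25,v[0]-25:v[0]+25]),(400,400),interpolation=cv2.INTER_CUBIC)
print(u,v)
cv2.imwrite("pics/c6.png",np.hstack([a,b])[:,:,::-1])
```

```text
[0.50159211 0.16606649 0.20783532]
[0.50159135 0.16606644 0.20782035]
tip [316.9766076  232.08039221] [290.0936343  218.73919834]
mouth [317.06635946 227.56576566] [290.23967931 223.09826267]
[317 228] [290 223]
```

View pics/c6.png

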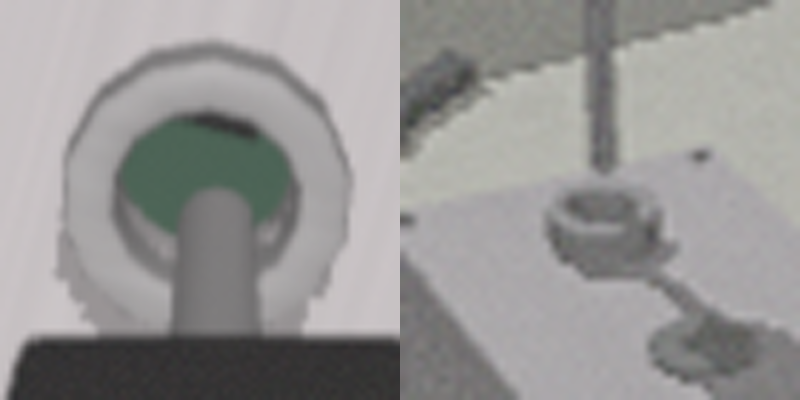

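In the wrist crop the mouth centre is about (206,199) and the rod end about (216,221). In the side crop the rod is at x=602 and the mouth centre at (603,209). Solving both views puts the rod about 1 mm too far along +tool y and about 0.9 mm along +tool x. I'll correct that and lower.

Request:
drive_tool(series="-0.016 -0.02 0 0 0 0;0 0 0 0 0 0;0 0 0.1 0 0 0;0 0 0.2 0 0 0;0 0 0.2 0 0 0;0 0 0.2 0 0 0;0 0 0.2 0 0 0;0 0 0.2 0 0 0;0 0 0.2 0 0 0;0 0 0.14 0 0 0;0 0 0.1 0 0 0;0 0 0 0 0 0;0 0 0 0 0 0;0 0 0 0 0 0")

```text
time: 14.15
tool_pos: [0.5008, 0.1651, 0.1308]
orientation: [0.645, 0.764, 0.0, 0.0]
force: [1.1, 0.2, -0.5]
gripper_width: 0.323
grasp_force: 39.5
```

Run:
```python
from h import *
from plant import manip
L=[]
for c in("wrist","side"):
    f=manip.grab_frame(c);L.append(f);o=manip.observe();print(o["tool_pos"])
pickle.dump(L,open("w7.pkl","wb"));print(o["force"],o["orientation"],o["grasp_force"])
f,s=L
for n,X in(("under",[.5005,.166,.115]),("mouth",[.5005,.166,.1])): print(n,proj(f,X),proj(s,X))
g=lambda i:np.clip(255*(i/255.)**.5,0,255).astype(np.uint8)
u=proj(f,[.5005,.166,.1]).round().astype(int);v=proj(s,[.5005,.166,.11]).round().astype(int);print(u,v)
a=cv2.resize(g(f["img"][u[1]-35:u[1]+35,u[0]-35:u[0]+35]),(400,400),interpolation=cv2.INTER_CUBIC)
b=cv2.resize(g(s["img"][v[1]-25:v[1]+25,v[0]-25:v[0]+25]),(400,400),interpolation=cv2.INTER_CUBIC)
cv2.imwrite("pics/c7.png",np.hstack([a,b])[:,:,::-1])
```

```text
[0.50083915 0.16509736 0.13087523]
[0.50079873 0.16508804 0.13083795]
[-0.23220466  0.223484   -0.7625797 ] [6.45281763e-01 7.63944471e-01 3.93439197e-04 3.69099717e-04] 39.488791823387146
under [317.90595647 283.44668874] [290.21829778 217.18409669]
mouth [318.0031896  270.65922825] [290.41990377 223.24251863]
[318 271] [290 219]
```

View pics/c7.png

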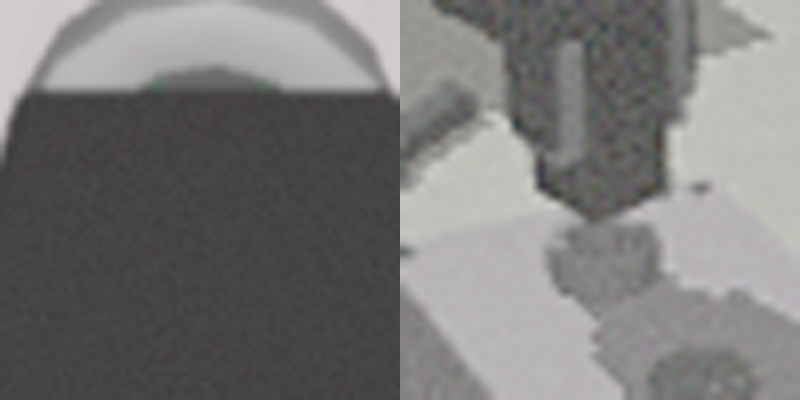

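The wrist crop shows the bush centred under the handle. In the side crop the near underside corner is at (597,220), putting the underside at z≈0.116, about 16 mm above the bush, and the handle is laterally centred on the bush (601 vs 603). The wrist force is about zero, so I'm handing in.

```bash
python3 -c "
from plant import manip
print(manip.hand_in())"
```

```text
the job is handed in; nothing more can be done
None
```

I handed in the job at about 14 s with the lid pressed fully home and the square-handled probe held still in the bush. By my measurements its handle is about 16 mm above the bush, the rod is within about 1 mm of centre, and there was no sign of contact; the judge returned no verdict.

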